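Snap down and lock the sample transport box

TASK

Get the blue sample transport box ready for shipping: press its loosely resting lid down until it has clicked home at both ends, then push the red-handled lock pin through the lug, the eye on the lid and the other lug, fully home, from whichever side is not blocked by the tall tip box, and let go. Leave the other things on the bench where they stand.

Things in the scene. Friction and masses are not known exactly. Their poses are not given: they have to be found in the camera images.
- carrier: Blue transport box, heavy, immovable. Origin at the centre of its underside; z up, x along its length (-x end, its front, roughly towards the robot), y across. Open tub 136 (x) by 90 (y) by 60 high. At x = 0 on each long side a steel lug 40 wide (x), 10 thick, 102 high, outer faces at y = +-55, with a 22 mm hole along y, axis 85 up. Grey catch housings at both ends reach x = +-92, 74 high.
- lug_left (a point): Centre of the hole in the outer face of the +y lug of the box (85 mm above the bench, y = +55 of the box); axes as the box.
- lug_right (a point): Centre of the hole in the outer face of the -y lug of the box (85 mm above the bench, y = -55 of the box); axes as the box.
- lid_front (a point): Press point: middle of the grey patch on top of the white lid, at its front end, 48 mm from the lid's middle along the box's -x; axes as the box. The lid starts resting loosely on two orange spring rollers, this point 79 mm above the bench; about 9 N straight down here snaps this end down; clicked home, this point is 68 mm up and the lid's eye is in line with the lugs.
- lid_back (a point): The like press point at the back end, 48 mm along +x; same heights and force. Lid: plate 140 (x) by 86 (y) by 8, 180 g, with a plug below that sits in the tub; on top at its middle a grey eye block 42 (x) by 44 (y) by 35 high with a 24 mm hole along y.
- pin_grip (a point): Centre of the lock pin's red handle, a flat bar 60 long (x), 30 wide (y), 18 thick (z), lying flat on the bench, this point 9 mm up. x points along the pin from handle to nose, z up. The steel shank, 18 mm in diameter, runs on the same axis from x = 30 to the nose at x = 155, its last 20 mm tapering to 9 mm. Pin 185 long, 110 to 180 g.
- pin_shoulder (a point): Point on the pin's axis where the handle ends and the shank begins, 30 mm from the handle's centre; axes as pin_grip. Pushed in from either side, the pin is home when this shoulder meets the outer face of the lug; the nose is then 15 mm beyond the other lug.
- pin_nose (a point): Tip of the pin, on its axis, 155 mm from the handle's centre; axes as pin_grip.
- tip_box_center (a point): Centre (55 mm up) of the tall tip box with a green top, 84 by 108 by 110 high, standing beside one of the two lugs (either may be) and blocking the way of the pin on that side.
- flat_rack_center (a point): Centre (11 mm up) of the flat yellow rack, 80 by 104 by 23 high, lying beside the other lug; the pin passes above it.
- reagent_center (a point): Centre (70 mm up) of an amber bottle with a blue cap, 60 in diameter, 140 high.
- tube_rack_center (a point): Centre (20 mm up) of a grey and black tube rack, 65 by 100 by 41 high, between the robot and the transport box.
- wash_bottle_center (a point): Centre (90 mm up) of a blue wash bottle with a narrow spout, 90 in diameter, 185 high.
- steel_tin_center (a point): Centre (30 mm up) of a closed steel tin, 100 by 140 by 60 high.
- beaker_center (a point): Centre (45 mm up) of a clear beaker, 76 in diameter, 90 high.
Things that resemble listed ones, but are neither listed nor needed, are in the scene too. There is more than one size of the part that bears pin_grip; the job needs the smaller.

How it is judged:
By the outcome, as a careful person would: the job done as asked, in the order asked, and still so for the second after the job is handed in, with the robot touching nothing.
It also fails if it takes over 58 s, if anything falls off the work surface, if the arm or the gripper's body presses on something with over 40 N, if the wrist force passes 120 N, or if a joint passes its speed limit or range.

ROBOT

A 6-joint arm with a two-finger parallel gripper is mounted at the origin on the work surface. World frame = base frame: x ahead of the robot, y to its left, z up, the work surface at z = 0. Lengths are in mm, angles in rad, forces in N, time in s.
With the tool pointing down it reaches from about 275 to 1000 mm from the base axis. Payload 8.4 kg.
Tool frame: the origin (TCP) lies midway between the tips of the shut fingers; the grasp point (between the pads) lies 19 mm behind it; z points along the fingers, y is the direction in which the jaws open and shut (so a half turn about z gives the same grasp; the last joint's range is limited). The gripper opens to 85 mm and grips with 20 to 120 N. Pads are 22 mm wide; open, the fingers measure 114 mm over their backs; the gripper's body (76 mm by 85 mm) begins 54 mm behind the grasp point. The pads swing forward as they close: fully open they stand 13 mm farther back than shut.
Start: joints at [1.255, 0.353, 1.633, -0, 1.155, -0.002], TCP at [192.921, 594.483, 231.281] pointing down, gripper open.
Joint ranges: [-2.63, 2.63], [-0.92, 2.1], [0.06, 2.66], [-1.3, 4.44], [0, 2.69], [-3.02, 3.02]. Speed limits (rad/s): [2.22, 2.22, 2.79, 3.14, 3.14, 3.14].

INTERFACE

Orientations are given as [roll, pitch, yaw] about the fixed x, y, z axes, in that order (R = Rz(yaw) Ry(pitch) Rx(roll)).
In Python, from rig import r gives the robot as it stands. The module is installed in compiled form; this text tells all that it offers.
- The arm moves only by the tool drive_tool, never from a script. Its argument "moves" is a list of rows, each a list of 3 entries, a list of its own where there are three numbers: the closure, from 0 (fully open) to 1 (shut), then the shift along the tool's x, y, z in cm, then the turn about the tool's z in degrees. In form: [[claw, [dx, dy, dz], roll], ...]. A call has 1 to 12 rows; each row is the pose to reach, as a shift and turn from the pose measured when the call began, along the tool's axes at that moment; what a row does not reach only later rows make up. A row lasts 1/8 s, in which the tool goes at most 62.5 mm and 10.7 degrees, less where a joint would pass 70% of its speed; a pose out of reach is approached as far as the arm can. A call with a gripper value outside its range is refused whole. The fingers move at their own pace and stop on an object; "grip_force" is the grip in N (left out, the last holds). Time passes only in rows, so rows that repeat a pose let the fingers close. It gives the time, the measured TCP pose, the force and the opening at its end, in the units of the state.
- r.sense(): the state, without advancing time (a new reading comes with each control period).
- r.grab_frame(name): name is "scene" or "top" or "wrist"; returns a dict with "color" (384x512x3 uint8, red, green, blue), "fx", "fy", "cx", "cy" (pixels), "pose" (4x4, takes a point from camera to world coordinates); the wrist camera has in their place "hand_eye" (4x4, takes a point from camera to tool coordinates, whose origin is the TCP and whose axes are the flange's). Camera axes: x right, y up, looking along -z (the intrinsics and any distortion apply to the point x, -y, -z); pixel columns grow to the right and rows downward; lengths in mm; the calibration is good to about 2 mm. The wrist camera is an equidistant fisheye: a pixel r from the principal point sees the ray r / f radians off the axis. A picture is of the moment at which its call begins: read the wrist's pose just before it. There is no depth.
- r.sign_off(): hands the job in, once; it reports no verdict.
Trained networks look in the newest picture that a camera, given by its name, has taken for a name from the list of things; names that differ only in an ending like _2 or _b are one class to them, and where a whole thing is asked for, a point or a joint stands for the part that bears it (a point fixed in the world has none). Each returns a list of dicts, best first, with "score" (0 to 1); they miss things now and then, are a little off and sometimes report something else, mostly with a low value. They report only what shows in the picture. A call takes as long as a camera call. They do not tell look-alikes from the thing itself.
- r.outline_of(thing, camera): "mask" (384x512 bool, what is visible of it) and "at" ([column, row] in pixels, amid what is visible of it).
- r.spot_point(thing, camera): "at" ([column, row] in pixels: a listed point, or the origin of a listed thing).
The state is a dict: "clock": time; "qpos": joint angles; "qvel": joint speeds; "joint_efforts": joint torques, N m; "eef_pos": TCP position; "tcp_rot": TCP orientation; "contact_force": force on the tool from outside, world axes, zero at the start; "wrist_torque": the same for the moment, N m; "opening": opening from 0.0 (shut) to 1.0 (fully open).
Only numpy, scipy, OpenCV 4.12 (cv2) and the standard library are available. Lean on these libraries where they do the work, as an engineer would, in place of code of your own. Each camera call takes 0.05 s, during which the arm holds its last target.

## Working session

There is one attempt and no reset: what is moved stays moved. The work goes in short steps, Python scripts to look and compute and a tool call to move; the robot and the scene stay as the last step left them, time stands still between calls to the robot, and variables do not carry over. Pictures are saved under pics/ and viewed, and the job is handed in when it is done.

Besides the shell and the picture viewer there is one more tool, called after "Call:" as name(argument=value, ...), one argument or row to a line, values as JSON. drive_tool: Moves the arm, as the interface text tells. Its arguments: {"type":"object","properties":{"moves":{"type":"array"},"grip_force":{"type":"number"}},"required":["moves"]}

```bash
mkdir -p pics; python3 - <<'E'
from rig import r
import cv2
s=r.sense(); print({k:s[k] for k in('clock','eef_pos','tcp_rot','contact_force','opening')})
for n in('scene','top','wrist'):
    f=r.grab_frame(n); cv2.imwrite(f'pics/{n}0.png',cv2.cvtColor(f['color'],cv2.COLOR_RGB2BGR))
    print(n,f['fx'],f['fy'],f['cx'],f['cy'],[k for k in f]); print(f.get('pose',f.get('hand_eye')))
    for t in('carrier','lug_left','lug_right','lid_front','lid_back','pin_grip','pin_nose','pin_shoulder','tip_box_center','flat_rack_center','reagent_center','tube_rack_center','wash_bottle_center','steel_tin_center','beaker_center'):
        print(t,[(round(d['score'],2),[round(float(x)) for x in d['at']]) for d in r.spot_point(t,n)][:4])
E
```

```text
{'clock': 0.0, 'eef_pos': array([192.76861928, 594.01610217, 230.55211395]), 'tcp_rot': array([-3.14018370e+00,  1.24402391e-05,  2.82780043e+00]), 'contact_force': array([ 0.3184299 ,  0.18533026, -0.90149035]), 'opening': 0.9957886899377155}
scene 361.8610086663026 361.8610086663026 250.3372155432427 191.09972160947427 ['color', 'fx', 'fy', 'cx', 'cy', 'pose']
[[-1.22021354e-01 -7.48694249e-01  6.51588605e-01  1.24663881e+03]
 [ 9.92511023e-01 -8.82630204e-02  8.44482587e-02  6.81241151e+01]
 [-5.71474736e-03  6.57013364e-01  7.53857269e-01  9.04938395e+02]
 [ 0.00000000e+00  0.00000000e+00  0.00000000e+00  1.00000000e+00]]
carrier [(0.92, [241, 229]), (0.4, [256, 209]), (0.16, [335, 189])]
lug_left [(0.97, [258, 209]), (0.22, [224, 206])]
lug_right [(0.76, [223, 206]), (0.4, [271, 174])]
lid_front [(0.68, [245, 200])]
lid_back []
pin_grip [(0.79, [391, 167]), (0.73, [334, 184]), (0.31, [189, 222])]
pin_nose [(0.78, [323, 222]), (0.67, [348, 137]), (0.26, [304, 220])]
pin_shoulder [(0.77, [332, 191])]
tip_box_center [(0.77, [298, 220])]
flat_rack_center [(0.96, [186, 217]), (0.31, 
[... 1213 characters left out ...]
rist 297.3186396354542 297.3186396354542 263.8756821260246 192.9076227766506 ['color', 'fx', 'fy', 'cx', 'cy', 'hand_eye']
[[-4.55479528e-04  9.65323422e-01  2.61056476e-01  6.51845714e+01]
 [ 9.99999822e-01  5.40453126e-04 -2.53709909e-04 -4.91039717e-01]
 [-3.86000906e-04  2.61056314e-01 -9.65323496e-01 -1.42719976e+02]
 [ 0.00000000e+00  0.00000000e+00  0.00000000e+00  1.00000000e+00]]
carrier []
lug_left []
lug_right []
lid_front []
lid_back []
pin_grip [(0.75, [188, 275]), (0.71, [118, 342])]
pin_nose [(0.66, [68, 220])]
pin_shoulder []
tip_box_center []
flat_rack_center [(0.29, [117, 342])]
reagent_center []
tube_rack_center []
wash_bottle_center []
steel_tin_center []
beaker_center []
```

View pics/scene0.png

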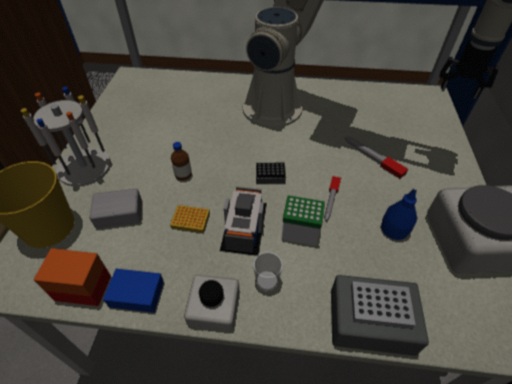

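View pics/top0.png

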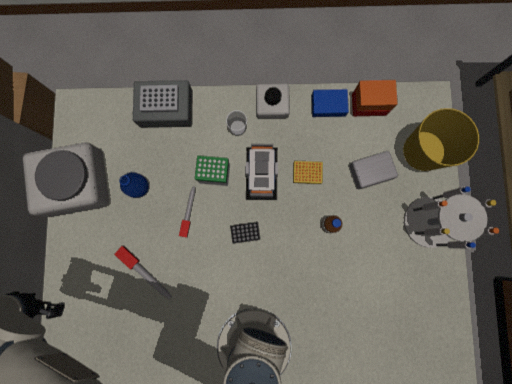

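View pics/wrist0.png

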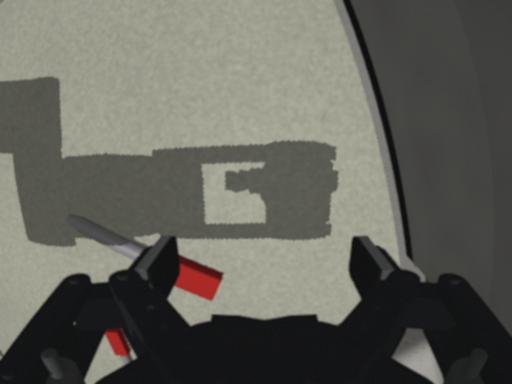

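The scene picture shows the box at (245,215), the tip box at (303,215) on its +y side and the yellow rack at (190,218) on its -y side, so the pin must go in from -y. There are two red-handled pins: A has its handle at (334,184) in the scene view and (185,228) in the top view. B has its handle at (391,167) and (124,256). I'll measure both.

```bash
cat > h.py <<'E'
from rig import r
import numpy as np, cv2
from scipy.spatial.transform import Rotation as R
def toolT(s):
    T=np.eye(4);T[:3,:3]=R.from_euler('xyz',s['tcp_rot']).as_matrix();T[:3,3]=s['eef_pos'];return T
def ray(f,uv,T=None):
    x=(uv[0]-f['cx'])/f['fx'];y=(uv[1]-f['cy'])/f['fy']
    if T is None: d=np.array([x,-y,-1.]);P=f['pose']
    else:
        a=np.hypot(x,y);k=np.sin(a)/a if a>1e-9 else 1;d=np.array([x*k,-y*k,-np.cos(a)]);P=T@f['hand_eye']
    d=P[:3,:3]@d;return P[:3,3],d/np.linalg.norm(d)
def atz(f,uv,z,T=None):
    o,d=ray(f,uv,T);return o+d*(z-o[2])/d[2]
def proj(f,p,T=None):
    P=f['pose'] if T is None else T@f['hand_eye']
    q=np.linalg.inv(P)@np.r_[p,1];x,y,z=q[0],-q[1],-q[2]
    if T is None:return f['cx']+f['fx']*x/z,f['cy']+f['fy']*y/z
    rr=np.hypot(x,y);a=np.arctan2(rr,z);return f['cx']+f['fx']*a*x/rr,f['cy']+f['fx']*a*y/rr
def grab(n,name=None):
    s=r.sense();f=r.grab_frame(n);T=toolT(s) if n=='wrist' else None
    if name: cv2.imwrite('pics/'+name,cv2.cvtColor(f['color'],cv2.COLOR_RGB2BGR))
    return s,f,T
def crop(f,x0,y0,x1,y1,k,name):
    cv2.imwrite('pics/'+name,cv2.resize(cv2.cvtColor(f['color'],cv2.COLOR_RGB2BGR)[y0:y1,x0:x1],None,fx=k,fy=k,interpolation=cv2.INTER_CUBIC))
E
python3 - <<'E'
from h import *
Z={'carrier':0,'lug_left':85,'lug_right':85,'lid_front':79,'lid_back':79,'pin_grip':9,'pin_nose':9,'pin_shoulder':9,'tip_box_center':55,'flat_rack_center':11,'reagent_center':70,'tube_rack_center':20,'beaker_center':45,'wash_bottle_center':90}
for n in('scene','top'):
    s,f,_=grab(n)
    for t,z in Z.items():
        for d in r.spot_point(t,n)[:3]:
            if d['score']>.5: print(n,t,round(d['score'],2),np.round(d['at']),np.round(atz(f,d['at'],z)))
    for q in r.outline_of('pin_grip',n)[:2]:
        m=q['mask'];ys,xs=np.nonzero(m);p=np.array([atz(f,(x,y),12)[:2] for x,y in zip(xs,ys)])
        (c,wh,a)=cv2.minAreaRect(p.astype(np.float32));print(n,'pin mask',np.round(q['at']),c,wh,a)
    if n=='top': crop(f,100,160,300,300,4,'top_c.png')
    else: crop(f,180,130,440,290,3,'scene_c.png')
E
```

```text
scene carrier 0.68 [257. 209.] [536.  -3.   0.]
scene carrier 0.59 [242. 226.] [610. -40.  -0.]
scene lug_left 0.61 [259. 213.] [616.  11.  85.]
scene lug_right 0.96 [224. 205.] [602. -94.  85.]
scene lid_front 0.62 [244. 197.] [557. -41.  79.]
scene lid_back 0.84 [239. 221.] [646. -42.  79.]
scene pin_grip 0.7 [392. 165.] [295. 443.   9.]
scene pin_grip 0.65 [334. 184.] [407. 241.   9.]
scene pin_nose 0.77 [323. 221.] [566. 205.   9.]
scene pin_nose 0.57 [344. 134.] [147. 288.   9.]
scene pin_shoulder 0.82 [332. 191.] [441. 235.   9.]
scene pin_shoulder 0.67 [382. 161.] [280. 411.   9.]
scene tip_box_center 0.77 [305. 221.] [606. 145.  55.]
scene flat_rack_center 0.9 [188. 219.] [ 609. -209.   11.]
scene reagent_center 0.89 [180. 158.] [ 408. -275.   70.]
scene tube_rack_center 0.9 [271. 174.] [396.  28.  20.]
scene tube_rack_center 0.6 [190. 218.] [ 611. -202.   20.]
scene beaker_center 0.69 [268. 271.] [777.  53.  45.]
scene pin mask [331. 194.] (467.96405029296875, 230.54898071289062) (30.129316329956055, 190.11239624023438) 77.86669921875
top carrier 0.94 [259. 174.] [603. -27. 
[... 614 characters left out ...]
[794.  48.   9.]
top tip_box_center 0.61 [211. 171.] [607. 141.  55.]
top flat_rack_center 0.74 [193. 187.] [557. 213.  11.]
top flat_rack_center 0.57 [308. 168.] [ 621. -204.   11.]
top reagent_center 0.8 [334. 225.] [ 410. -281.   70.]
top tube_rack_center 0.57 [247. 230.] [397.  18.  20.]
top tube_rack_center 0.53 [277. 168.] [622. -94.  20.]
top beaker_center 0.69 [238. 122.] [788.  46.  45.]
top wash_bottle_center 0.65 [129. 184.] [560. 421.  90.]
top pin mask [187. 220.] (468.965576171875, 230.3961944580078) (33.999610900878906, 180.66473388671875) 79.34051513671875
top pin mask [135. 265.] (253.07681274414062, 386.2043151855469) (250.4981689453125, 44.07098388671875) 46.30177688598633
```

View pics/top_c.png

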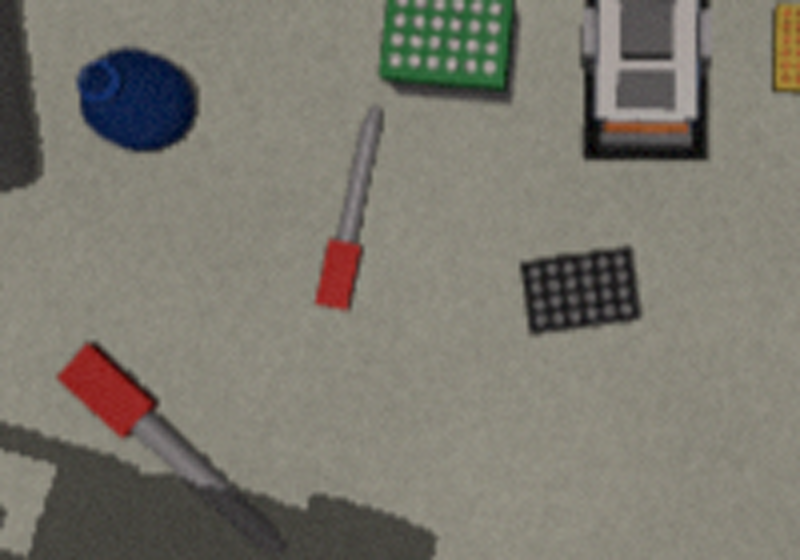

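View pics/scene_c.png

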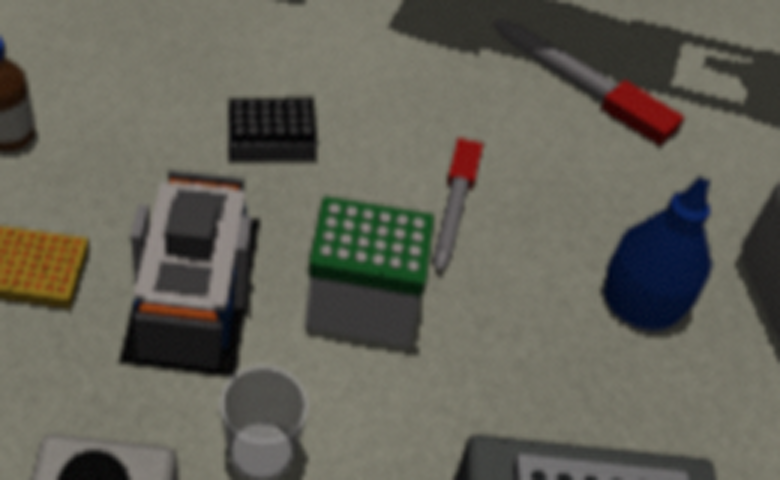

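Pin A measures about 185 mm (B is about 250 mm), so A is the smaller one, with its handle at top pixel (185,230). Next I'll shut the gripper and go over the box to look closely.

Call:
drive_tool(
  moves=[
    [1,[-58.5,-45.6,-1.9],72],
    [1,[-58.5,-45.6,-1.9],72],
    [1,[-58.5,-45.6,-1.9],72],
    [1,[-58.5,-45.6,-1.9],72],
    [1,[-58.5,-45.6,-1.9],72],
    [1,[-58.5,-45.6,-1.9],72],
    [1,[-58.5,-45.6,-1.9],72],
    [1,[-58.5,-45.6,-1.9],72],
    [1,[-58.5,-45.6,-1.9],72],
    [1,[-58.5,-45.6,-1.9],72],
    [1,[-58.5,-45.6,-1.9],72],
    [1,[-58.5,-45.6,-1.9],72],
  ],
)

```text
clock: 5.5
eef_pos: [609.7, -22.0, 250.5]
tcp_rot: [3.141, 0.0, 1.57]
contact_force: [0.7, 0.7, 0.3]
opening: -0.003
```

```bash
python3 - <<'E'
from h import *
s,f,T=grab('wrist','w1.png'); print(s['eef_pos'],s['tcp_rot'],s['qpos'])
for t,z in {'lug_left':85,'lug_right':85,'lid_front':79,'lid_back':79}.items():
    for d in r.spot_point(t,'wrist')[:2]: print(t,d['score'],d['at'],atz(f,d['at'],z,T))
E
```

```text
[609.73347129 -22.02926911 250.48336849] [3.14098925e+00 1.59939094e-05 1.57041599e+00] [-3.85760890e-02  3.12459581e-01  1.64690078e+00  7.62996104e-06
  1.18162872e+00 -3.81986472e-02]
lug_left 0.78 [262.5, 139.3] [609.07422636  17.47388268  85.        ]
lug_right 0.64 [258.1, 238.1] [603.88684684 -92.7791165   85.        ]
lid_front 0.95 [219.7, 187.6] [561.9959748  -35.48977605  79.        ]
lid_back 0.6 [305.4, 190.5] [656.11561684 -38.89715481  79.        ]
```

View pics/w1.png

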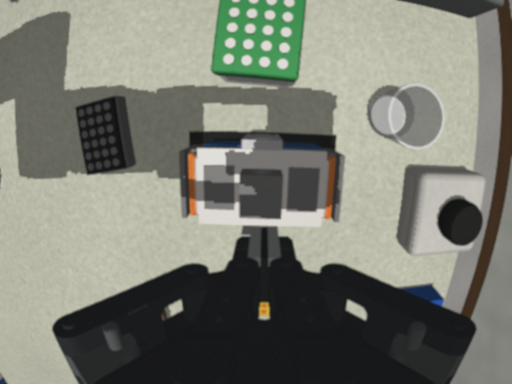

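The wrist view shows the box lid at (262,187), with the front patch at (220,188) and the back patch at (305,190). That puts the box centre near (608,-37) with yaw about -2.4°. Pressing the front end.

Call:
drive_tool(
  moves=[
    [1,[-1.3,-5.0,2],2],
    [1,[-1.3,-5.0,8],2],
    [1,[-1.3,-5.0,13],2],
    [1,[-1.3,-5.0,15.5],2],
    [1,[-1.3,-5.0,16.5],2],
    [1,[-1.3,-5.0,17.2],2],
    [1,[-1.3,-5.0,17.7],2],
    [1,[-1.3,-5.0,18.1],2],
    [1,[-1.3,-5.0,18.3],2],
    [1,[-1.3,-5.0,18.4],2],
  ],
)

```text
clock: 7.0
eef_pos: [559.0, -32.5, 69.4]
tcp_rot: [3.14, -0.001, 1.535]
contact_force: [-13.2, 1.7, 44.6]
opening: -0.004
```

Call:
drive_tool(
  moves=[
    [1,[0,0,-3],0],
    [1,[0,0,-7],0],
    [1,[-0.3,4,-7],0],
    [1,[-0.3,9.7,-7],0],
    [1,[-0.3,9.7,-6],0],
  ],
)

```text
clock: 7.62
eef_pos: [660.4, -39.3, 130.9]
tcp_rot: [3.134, -0.0, 1.535]
contact_force: [-0.6, 0.2, -0.2]
opening: -0.004
```

```bash
python3 - <<'E'
from h import *
s,f,T=grab('wrist'); print(s['eef_pos'],s['tcp_rot'],s['contact_force'])
crop(f,150,100,450,300,2.6,'w2.png')
s,f,T=grab('scene'); crop(f,200,160,300,270,6,'s2.png')
E
```

```text
[660.38070511 -39.34447393 130.87401189] [ 3.13420059e+00 -3.20237603e-04  1.53527298e+00] [-0.63850398  0.19890994 -0.174286  ]
```

View pics/w2.png

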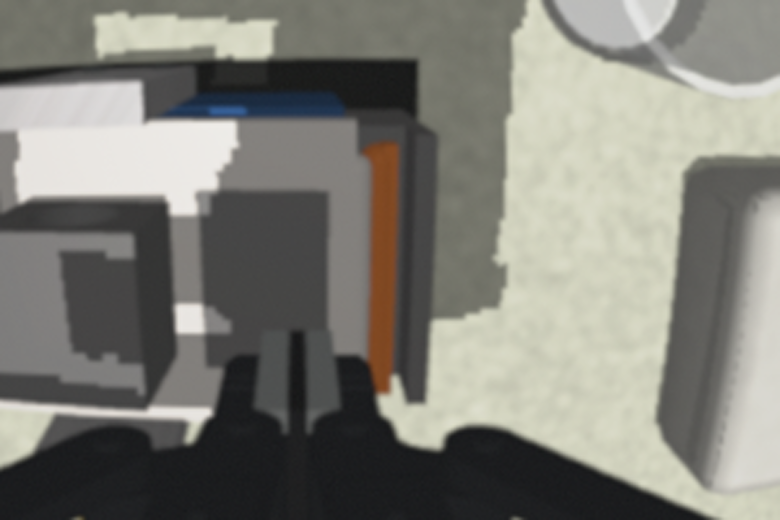

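View pics/s2.png

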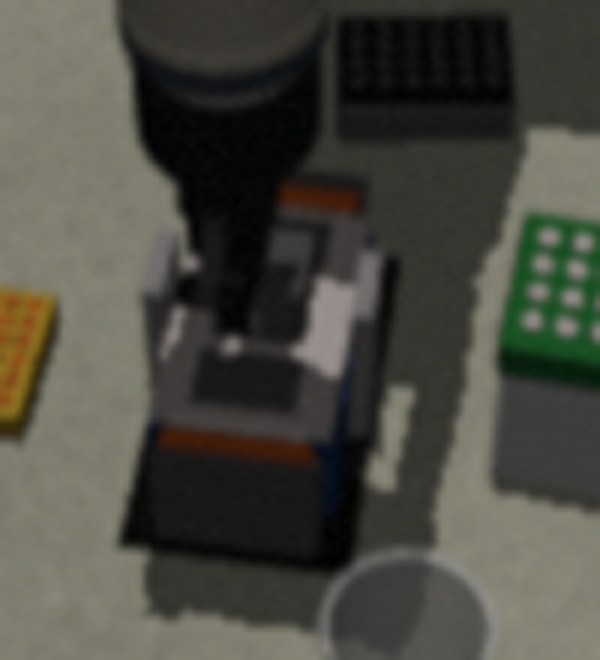

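Above the back patch (wrist crop around (270,270)); the front end has gone down. Pressing the back end.

Call:
drive_tool(
  moves=[
    [1,[0,-0.4,3],0],
    [1,[0,-0.4,4.5],0],
    [1,[0,-0.4,5.2],0],
    [1,[0,-0.4,5.7],0],
    [1,[0,-0.4,6.0],0],
    [1,[0,-0.4,6.2],0],
    [1,[0,-0.4,6.3],0],
  ],
)

```text
clock: 8.6
eef_pos: [651.2, -38.9, 67.9]
tcp_rot: [-3.141, -0.001, 1.535]
contact_force: [-11.2, 0.1, 29.0]
opening: 0.0
```

Back at 67.9 mm with 29 N. The front read 69.4 mm, so I'll re-press it as a check.

Call:
drive_tool(
  moves=[
    [1,[0,0,-3],0],
    [1,[0,0,-7],0],
    [1,[0.3,-4,-7],0],
    [1,[0.3,-9.1,-7],0],
    [1,[0.3,-9.1,-4],0],
    [1,[0.3,-9.1,-2],0],
    [1,[0.3,-9.1,-0.8],0],
    [1,[0.3,-9.1,-0.4],0],
    [1,[0.3,-9.1,0],0],
    [1,[0.3,-9.1,0.1],0],
  ],
)

```text
clock: 9.85
eef_pos: [561.0, -32.7, 68.0]
tcp_rot: [3.141, -0.0, 1.535]
contact_force: [-4.4, -0.1, 16.4]
opening: 0.002
```

```bash
python3 - <<'E'
from h import *
s=r.sense();print(s['eef_pos'],s['tcp_rot'],s['contact_force'])
E
```

```text
[560.99072032 -32.65979016  68.00830427] [ 3.14071205e+00 -4.71332214e-04  1.53537028e+00] [-4.37894206 -0.11424765 16.3951169 ]
```

Both ends read 68.0 mm. Now up, and over to pin A with the tool turned so its x points toward the pin's nose.

Call:
drive_tool(
  moves=[
    [1,[0,0,-6],0],
    [1,[0,0,-11],5],
    [0.2,[5,-4,-13],15],
    [0.3,[10,-8,-13],25],
    [0.4,[16,-12,-13],36],
    [0.4,[22,-15,-13],46],
    [0.4,[26.8,-17.1,-13],57],
    [0.4,[26.8,-17.1,-13],67],
    [0.4,[26.8,-17.1,-13],77],
    [0.4,[26.8,-17.1,-12],88],
    [0.4,[26.8,-17.1,-11],98],
    [0.4,[26.8,-17.1,-10],101],
  ],
)

```text
clock: 11.35
eef_pos: [399.8, 241.5, 168.3]
tcp_rot: [-3.14, -0.002, -0.232]
contact_force: [0.3, -0.7, -0.8]
opening: 0.597
```

```bash
python3 - <<'E'
from h import *
s,f,T=grab('wrist','w3.png'); print(s['eef_pos'],s['tcp_rot'],s['qpos'],s['opening'])
for t in('pin_grip','pin_shoulder','pin_nose'):
    for d in r.spot_point(t,'wrist')[:2]: print(t,d['score'],d['at'],atz(f,d['at'],9,T))
hsv=cv2.cvtColor(f['color'],cv2.COLOR_RGB2HSV)
s,f,T=grab('scene'); crop(f,180,150,380,270,4,'s3.png')
E
```

```text
[399.84954412 241.45083055 168.25884296] [-3.14005652e+00 -1.71992404e-03 -2.31651657e-01] [ 5.40109626e-01  1.84440453e-01  2.02467062e+00 -1.22924988e-04
  9.30177646e-01  2.34262965e+00] 0.5966125896172859
pin_grip 0.86 [261.0, 173.9] [406.13303207 242.85574987   9.        ]
pin_shoulder 0.67 [257.4, 143.8] [437.40395074 239.16735125   9.        ]
pin_nose 0.84 [252.7, 20.6] [563.79481979 214.14847634   9.        ]
```

View pics/w3.png

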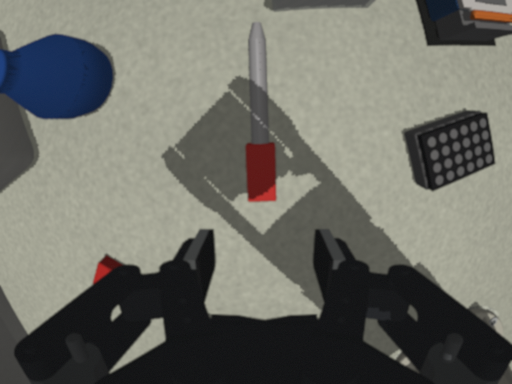

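View pics/s3.png

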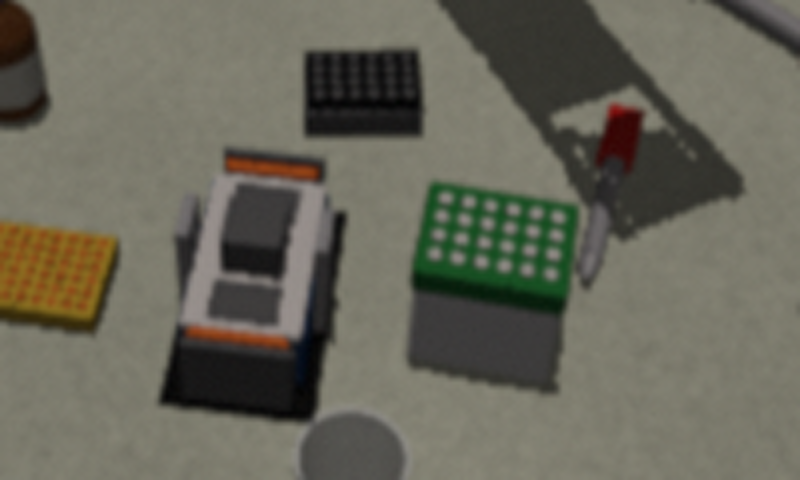

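The wrist view shows pin A's handle at (261,172), shoulder (260,143) and nose (257,23). In the scene view the lid is level and low. Refining the pin's pose now.

```bash
python3 - <<'E'
from h import *
s,f,T=grab('wrist')
hsv=cv2.cvtColor(f['color'],cv2.COLOR_RGB2HSV)
m=((hsv[...,0]<8)|(hsv[...,0]>172))&(hsv[...,1]>150)&(hsv[...,2]>50); m[:,:200]=0;m[230:]=0;m[:,320:]=0
ys,xs=np.nonzero(m);print(xs.min(),xs.max(),ys.min(),ys.max())
p=np.array([atz(f,(x,y),18,T)[:2] for x,y in zip(xs,ys)],np.float32)
c,wh,a=cv2.minAreaRect(p);print('rect',c,wh,a)
b=atz(f,(257,23),9,T)
mid=[atz(f,((lambda q:q)(u),v),9,T)[:2] for u,v in((258,60),(260,100),(260.5,135))]
print(b,mid)
c=np.array(c);Ti=np.linalg.inv(T)
print('tool',(Ti@np.r_[c,9,1])[:3],(Ti@np.r_[b,1])[:3],[(Ti@np.r_[q,9,1])[:2] for q in mid])
d=b[:2]-c;print('heading',np.degrees(np.arctan2(d[1],d[0])),np.linalg.norm(d),'yaw',np.degrees(s['tcp_rot'][2]))
cv2.imwrite('pics/w4.png',cv2.resize(cv2.cvtColor(f['color'],cv2.COLOR_RGB2BGR)[0:230,180:340],None,fx=2.6,fy=2.6))
E
```

```text
246 274 143 200
rect (409.550537109375, 242.1974639892578) (27.43231964111328, 58.266693115234375) 78.79695892333984
[560.32976838 211.37957249   9.        ] [array([520.98205154, 219.32151012]), array([480.2453124 , 226.63175934]), array([445.40474626, 234.16093255])]
tool [  9.03008232  -2.80406036 159.57831861] [162.8828492   -6.4638935  159.80362777] [array([122.75548825,  -5.41097882]), array([81.415421  , -3.43191708]), array([45.77344866, -2.98399781])]
heading -11.551626716151091 153.89645550960543 yaw -12.914415974060482
```

View pics/w4.png

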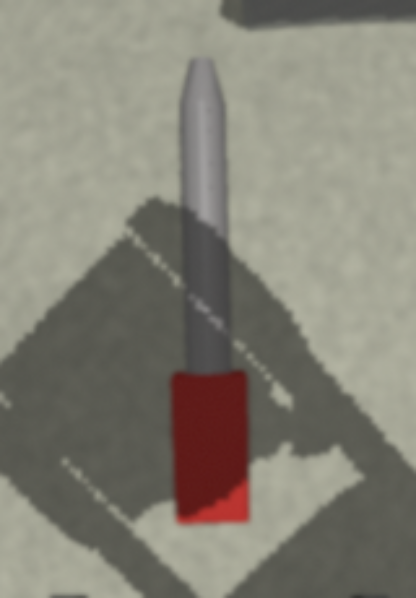

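Call:
drive_tool(
  moves=[
    [0.45,[0.8,-0.28,4],-1.4],
    [0.45,[0.8,-0.28,9],-1.4],
    [0.45,[0.8,-0.28,12.5],-1.4],
    [0.45,[0.8,-0.28,14.5],-1.4],
    [0.45,[0.8,-0.28,15.8],-1.4],
    [0.45,[0.8,-0.28,16.5],-1.4],
    [0.45,[0.8,-0.28,16.7],-1.4],
  ],
  grip_force=60,
)

```text
clock: 12.52
eef_pos: [408.9, 242.7, 1.8]
tcp_rot: [-3.14, -0.002, -0.201]
contact_force: [-0.1, 0.4, 0.7]
opening: 0.552
```

```bash
python3 - <<'E'
from h import *
s,f,T=grab('wrist','w5.png');print(s['eef_pos'],s['tcp_rot'],s['contact_force'],s['opening'])
E
```

```text
[408.94033647 242.65185137   1.83866709] [-3.13991410e+00 -1.97966620e-03 -2.01101655e-01] [-0.12577804  0.36081549  0.68556269] 0.5518097214933222
```

View pics/w5.png

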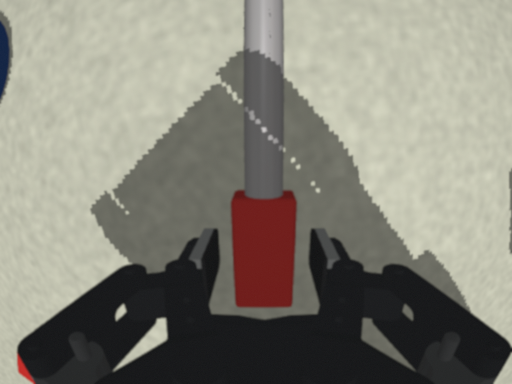

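The handle (264,250) sits centred between the fingers. Closing on it.

Call:
drive_tool(
  moves=[
    [0.6,[0,0,0],0],
    [0.8,[0,0,0],0],
    [1,[0,0,0],0],
    [1,[0,0,0],0],
  ],
  grip_force=80,
)

```text
clock: 13.08
eef_pos: [409.4, 242.9, 2.8]
tcp_rot: [-3.139, -0.003, -0.201]
contact_force: [-1.3, -1.1, 8.8]
opening: 0.332
```

Call:
drive_tool(
  moves=[
    [1,[0,0,-4],0],
    [1,[0,0,-10],0],
    [1,[0,2,-16],0],
    [1,[3,6,-18.7],-10],
    [1,[6,11,-18.7],-20],
    [1,[9.5,16,-18.7],-30],
    [1,[13,21,-18.7],-40],
    [1,[16,26,-18.7],-50],
    [1,[19,31,-18.7],-60],
    [1,[22,36,-18.7],-70],
    [1,[25,41,-18.7],-80],
    [1,[28.8,46.7,-18.7],-90],
  ],
)

```text
clock: 14.58
eef_pos: [589.2, -253.0, 189.8]
tcp_rot: [3.138, -0.003, 1.357]
contact_force: [0.3, 0.9, -1.6]
opening: 0.329
```

Call:
drive_tool(
  moves=[
    [1,[0,0,0],-9],
    [1,[0,0,0],-9],
  ],
)

```text
clock: 14.82
eef_pos: [588.8, -253.5, 189.6]
tcp_rot: [3.139, -0.002, 1.511]
contact_force: [0.0, 0.1, -1.8]
opening: 0.327
```

```bash
python3 - <<'E'
from h import *
s,f,T=grab('wrist','w6.png');print(s['clock'],s['eef_pos'],s['tcp_rot'],s['contact_force'],s['opening'],s['qpos'])
E
```

```text
14.825 [ 588.8052757  -253.52260175  189.58101278] [ 3.13863234e+00 -2.39736045e-03  1.51147408e+00] [ 0.00934739  0.13573147 -1.84557747] 0.3265172361216289 [-0.41066782  0.41633487  1.63724999  0.00369546  1.08605621 -0.35306084]
```

View pics/w6.png

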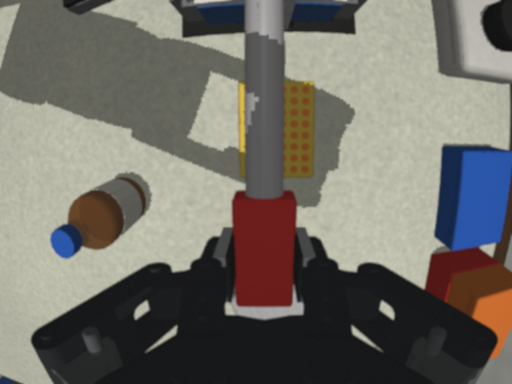

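```bash
python3 - <<'E'
import cv2
a=cv2.imread('pics/w1.png');cv2.imwrite('pics/w1c.png',cv2.resize(a[120:260,160:370],None,fx=3.8,fy=3.8,interpolation=cv2.INTER_CUBIC))
a=cv2.imread('pics/w6.png');cv2.imwrite('pics/w6c.png',cv2.resize(a[0:60,160:370],None,fx=3.8,fy=3.8,interpolation=cv2.INTER_CUBIC))
E
```

```text
(no output)
```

View pics/w1c.png

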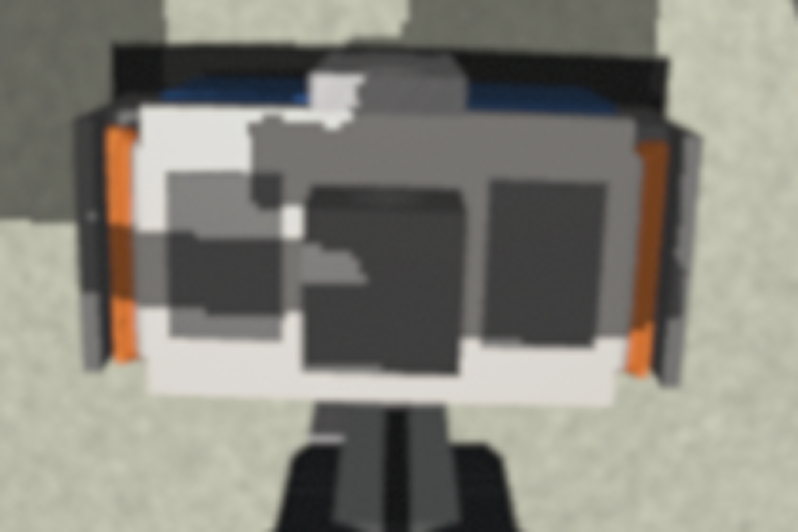

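View pics/w6c.png

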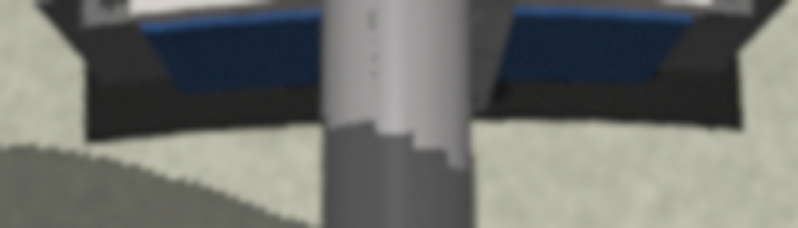

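```bash
python3 - <<'E'
from h import *
s,f,T6=grab('wrist')
import json
T1=toolT({'tcp_rot':[3.14098925,1.6e-5,1.57041599],'eef_pos':[609.73347,-22.02927,250.48337]})
c=lambda x,y:(160+(x+.5)/3.8-.5,120+(y+.5)/3.8-.5)
c6=lambda x,y:(160+(x+.5)/3.8-.5,(y+.5)/3.8-.5)
def show(n,a,b,z,T):
    A=atz(f,a,z,T);B=atz(f,b,z,T);d=B-A;print(n,np.round((A+B)/2,1),'yaw',np.degrees(np.arctan2(d[1],d[0])).round(2),np.linalg.norm(d).round(1))
show('patches',c(224.5,255),c(546,264.5),79,T1)
show('eye -y edge',c(303,370),c(460,375),114,T1)
show('eye +y edge',c(305,207),c(465,210),114,T1)
show('base +y',c(112,45),c(668,60),0,T1)
show('lid -y',c(150,392),c(613,403),79,T1)
show('lid +y',c(138,106),c(637,118),79,T1)
show('lugL top',c(310,72),c(467,76),102,T1)
show('base -y now',c6(88,140),c6(742,128),0,T6)
# pin axis in tool frame
Ti=np.linalg.inv(T6)
for v,(a,b) in {60:(246,283.5),120:(246,284),170:(246.5,284)}.items():
    z=T6[2,3]+6; print((Ti@np.r_[atz(f,((a+b)/2,v),z,T6),1])[:2])
E
```

```text
patches [607.4 -35.9  79. ] yaw -1.82 92.9
eye -y edge [606.6 -57.7 114. ] yaw -1.98 41.3
eye +y edge [607.7 -13.8 114. ] yaw -1.19 40.4
base +y [608.5  19.9   0. ] yaw -1.65 196.5
lid -y [606.1 -78.8  79. ] yaw -1.49 139.8
lid +y [608.1   7.3  79. ] yaw -1.49 141.5
lugL top [608.5  19.2 102. ] yaw -1.57 40.5
base -y now [606.1 -91.2   0. ] yaw -1.94 196.2
[90.59476977  0.94230399]
[62.67164866  1.04596842]
[39.36589876  1.16572939]
```

Call:
drive_tool(
  moves=[
    [1,[-1.2,1.2,2],-1.5],
    [1,[-1.2,1.2,6],-1.5],
    [1,[-1.2,1.2,9],-1.5],
    [1,[-1.2,1.2,11.1],-1.5],
    [1,[-1.2,1.2,11.1],-1.5],
    [1,[-1.2,1.2,11.1],-1.5],
  ],
)

```text
clock: 15.68
eef_pos: [601.3, -264.9, 80.0]
tcp_rot: [3.137, -0.002, 1.536]
contact_force: [-0.2, -0.1, -1.3]
opening: 0.327
```

```bash
python3 - <<'E'
from h import *
s,f,T=grab('wrist','w7.png');print(s['clock'],s['eef_pos'],s['tcp_rot'],s['contact_force'],s['opening'])
s,f,T=grab('scene');crop(f,140,150,300,270,5,'s7.png')
s,g,T=grab('top');crop(g,230,130,340,240,5,'t7.png')
T=toolT(s)
for x in(30,155):
    p=(T@np.r_[x,1,-6.2,1])[:3];print(x,p,proj(f,p),proj(g,p))
e=np.array([0.030,0.9996,0]);L=np.array([605.8,-91,85]);print(proj(f,L),proj(g,L))
E
```

```text
15.675 [ 601.28098781 -264.9217586    80.04391805] [ 3.13683651e+00 -1.69955951e-03  1.53622801e+00] [-0.15662199 -0.10326966 -1.29898594] 0.3273759134672833
30 [ 603.40055521 -235.23642145   86.6038405 ] (np.float64(176.0587212306007), np.float64(201.08396055316064)) (np.float64(319.43787302915143), np.float64(168.34582008107716))
155 [ 607.71126286 -110.31089817   86.78113222] (np.float64(217.7262493896816), np.float64(206.0931366163643)) (np.float64(282.9343582739643), np.float64(167.69766960385954))
(np.float64(224.450779465126), np.float64(206.57742045174325)) (np.float64(277.29778028403), np.float64(168.4370327067381))
```

View pics/s7.png

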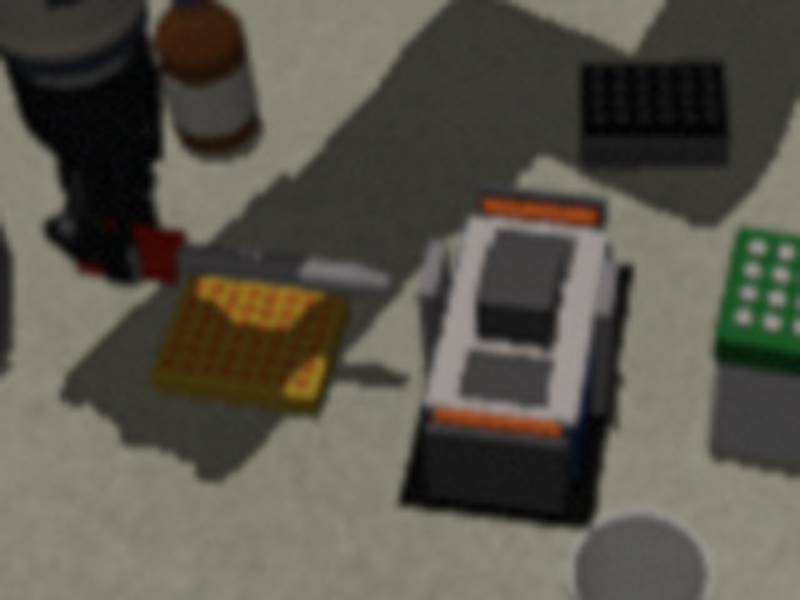

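View pics/t7.png

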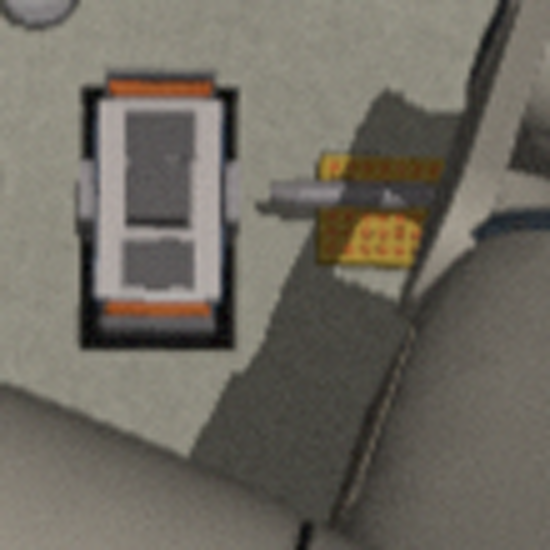

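View pics/w7.png

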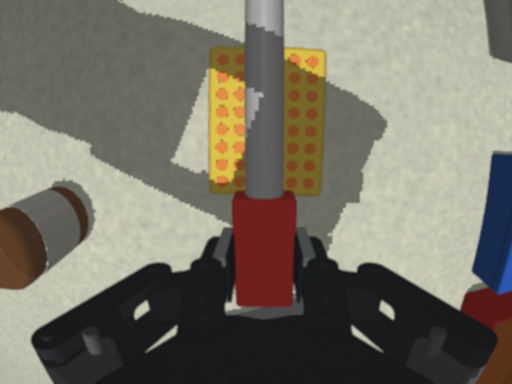

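```bash
python3 - <<'E'
from h import *
s,g,T=grab('top');crop(g,270,155,325,190,14,'t8.png')
s,f,T=grab('scene');crop(f,168,190,235,225,11,'s8.png')
E
```

View pics/t8.png

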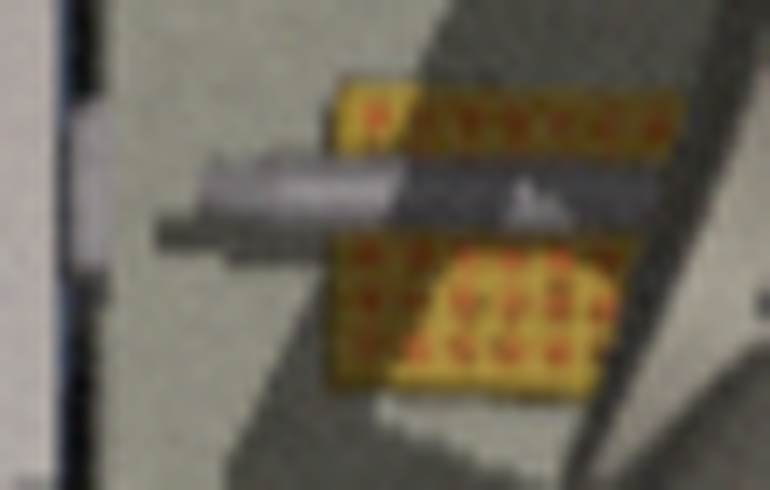

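View pics/s8.png

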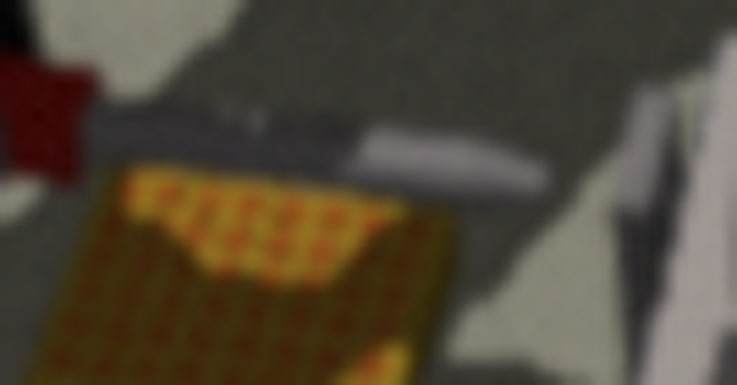

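The picture's lower tip was only a shadow. The pin nose (284,168) lines up with the lug (276,168) in the top view, and the scene view agrees with the model. Starting insertion.

Call:
drive_tool(
  moves=[
    [1,[0,-0.08,0.13],0],
    [1,[1.5,-0.08,0.13],0],
    [1,[2.5,-0.08,0.13],0],
    [1,[3.5,-0.08,0.13],0],
    [1,[4.5,-0.08,0.13],0],
  ],
)

```text
clock: 16.55
eef_pos: [601.8, -219.1, 78.6]
tcp_rot: [3.137, -0.002, 1.537]
contact_force: [0.4, 0.3, -1.4]
opening: 0.331
```

```bash
python3 - <<'E'
from h import *
s,f,T=grab('scene');crop(f,168,180,268,245,8,'s9.png');print(s['eef_pos'],s['tcp_rot'],s['contact_force'],s['wrist_torque'])
s,g,T=grab('top');crop(g,240,150,310,190,11,'t9.png')
E
```

```text
[ 601.77462277 -219.13487755   78.59322367] [ 3.13703185e+00 -1.78651565e-03  1.53666464e+00] [ 0.39908711  0.2666873  -1.37184057] [-0.04206609 -0.041447    0.02011312]
```

View pics/s9.png

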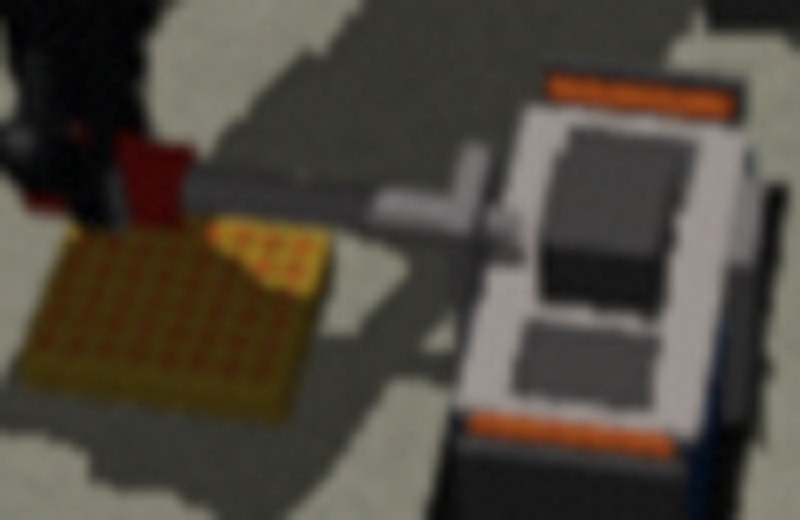

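View pics/t9.png

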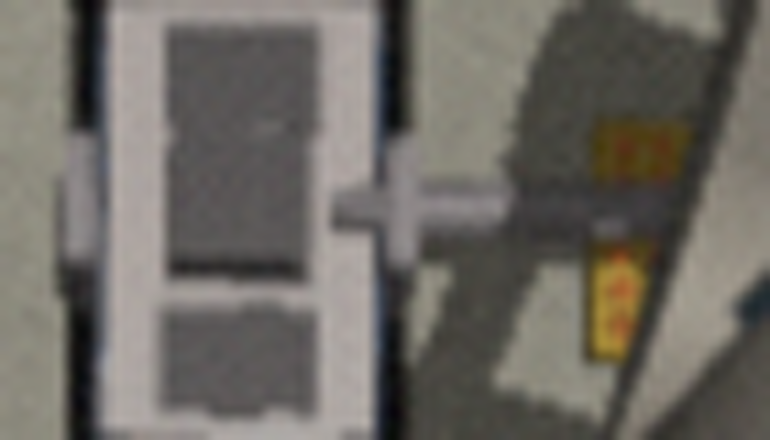

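The nose passed the first lug with no contact force (scene crop (515,240), top crop (335,205)). Continuing.

Call:
drive_tool(
  moves=[
    [1,[1.2,0,0],0],
    [1,[2.4,0,0],0],
    [1,[3.6,0,0],0],
    [1,[4.8,0,0],0],
    [1,[6,0,0],0],
    [1,[7.2,0,0],0],
    [1,[8.2,0,0],0],
  ],
)

```text
clock: 17.52
eef_pos: [604.5, -136.0, 78.7]
tcp_rot: [3.137, -0.002, 1.537]
contact_force: [-0.1, 0.0, -2.4]
opening: 0.333
```

```bash
python3 - <<'E'
from h import *
s,f,T=grab('wrist','w10.png');print(s['eef_pos'],s['tcp_rot'],s['contact_force'],s['wrist_torque'])
E
```

```text
[ 604.47334132 -136.02215735   78.74136401] [ 3.13731318e+00 -2.08427131e-03  1.53749280e+00] [-0.14475476  0.04604103 -2.44584124] [-0.03423971 -0.00302056  0.03697286]
```

View pics/w10.png

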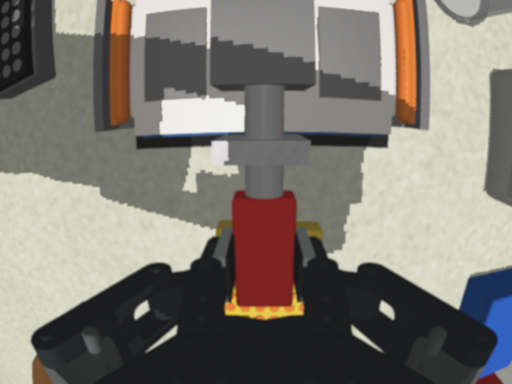

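The pin goes through the lug (262,152) and into the eye (263,60), with about 15 mm left. Pushing home gently.

Call:
drive_tool(
  moves=[
    [1,[0.7,0,0],0],
    [1,[1.1,0,0],0],
    [1,[1.4,0,0],0],
    [1,[1.6,0,0],0],
  ],
)

```text
clock: 18.08
eef_pos: [605.1, -119.3, 78.8]
tcp_rot: [3.137, -0.002, 1.538]
contact_force: [0.4, -8.8, -1.6]
opening: 0.324
```

Call:
drive_tool(
  moves=[
    [1,[0.15,0,0],0],
    [1,[0.2,0,0],0],
  ],
)

```text
clock: 18.32
eef_pos: [605.0, -119.3, 78.8]
tcp_rot: [3.137, 0.001, 1.539]
contact_force: [-2.0, -11.8, -2.3]
opening: 0.323
```

```bash
python3 - <<'E'
from h import *
s,f,T=grab('wrist','w11.png');print(s['eef_pos'],s['tcp_rot'],s['contact_force'],s['wrist_torque'])
s,f,T=grab('scene');crop(f,180,170,300,260,6,'s11.png')
E
```

```text
[ 605.03624595 -119.287782     78.8390223 ] [3.13717075e+00 8.52473233e-04 1.53873385e+00] [ -2.0179183  -11.77797169  -2.27337478] [-1.93278278  0.21735425  0.05888571]
```

View pics/w11.png

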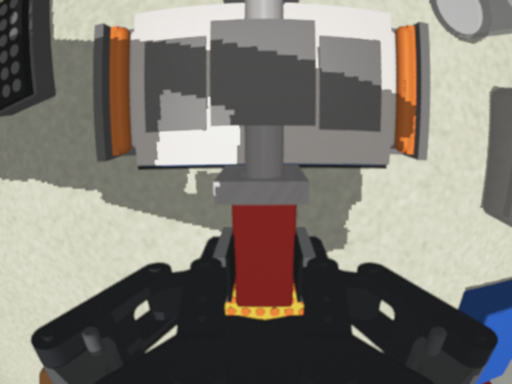

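View pics/s11.png

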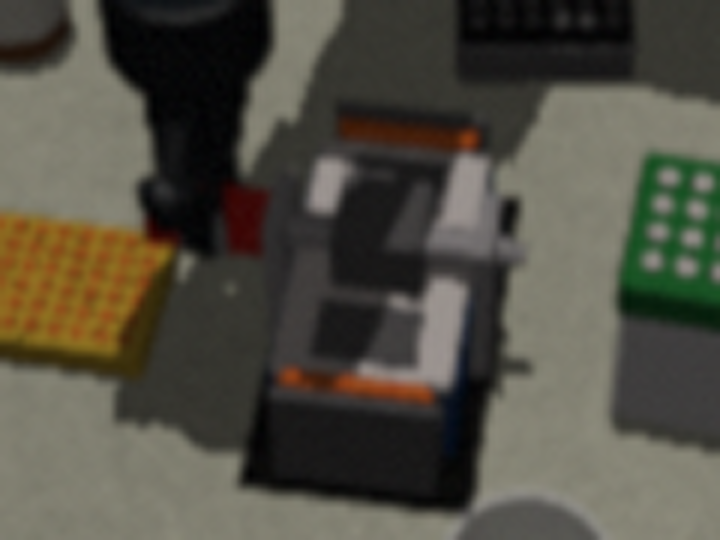

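The shoulder meets the lug at (263,200), the nose shows beyond the far lug at scene crop (515,248), and the wrist reads about 12 N. Relaxing, opening, then retracting straight up.

Call:
drive_tool(
  moves=[
    [1,[0,0,0],0],
    [0.6,[0,0,0],0],
    [0.5,[0,0,0],0],
    [0.45,[0,0,0],0],
    [0.45,[0,0,-2],0],
    [0.45,[0,0,-6],0],
    [0.45,[-3,0,-12],0],
    [0.45,[-6,0,-16],0],
    [0.45,[-6,0,-16],0],
  ],
)

```text
clock: 19.55
eef_pos: [604.6, -181.6, 244.8]
tcp_rot: [3.129, 0.003, 1.537]
contact_force: [0.5, 1.2, -0.8]
opening: 0.548
```

```bash
python3 - <<'E'
from h import *
s,f,T=grab('wrist','w12.png');print(s['eef_pos'],s['opening'],s['contact_force'])
# shoulder gap
s,g,_=grab('scene');crop(g,180,170,300,260,6,'s12.png')
s,g,_=grab('top','t12.png')
crop(f,160,0,370,200,3,'w12c.png')
E
```

```text
[ 604.62980417 -181.6191904   244.77785212] 0.5484932856795738 [ 0.4879235   1.18897004 -0.77486603]
```

View pics/w12c.png

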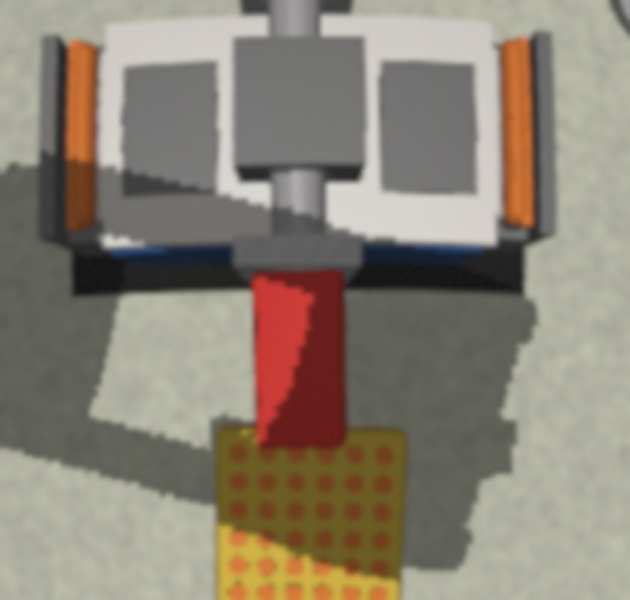

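View pics/s12.png

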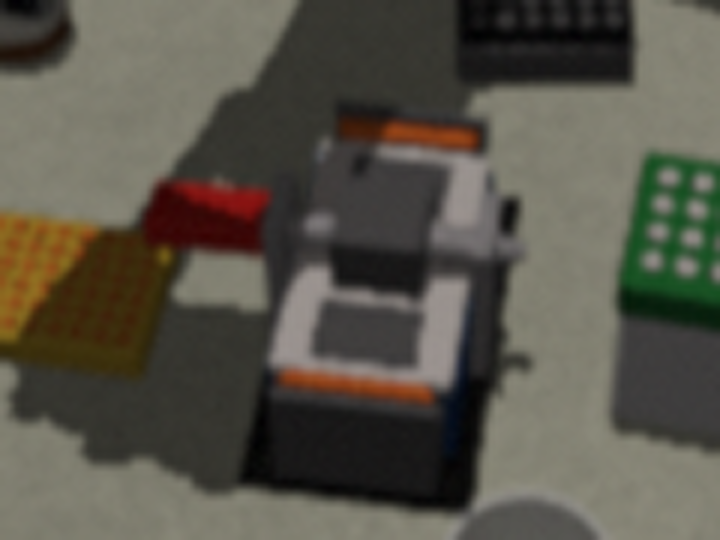

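View pics/t12.png

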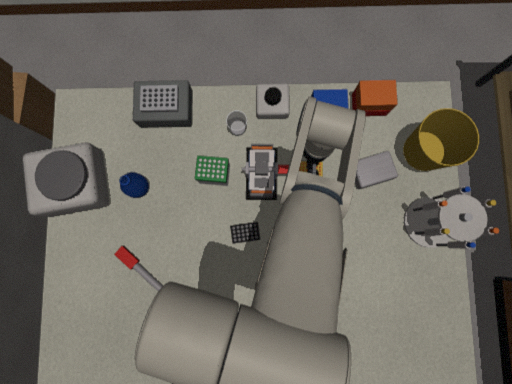

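The pin sits flush with the lug at crop (298,270), the nose is out on the far side, the lid is level, and nothing else has moved. Handing in.

```bash
python3 -c "
from rig import r
print(r.sense()['clock']);r.sign_off()"
```

```text
19.7
the job is handed in; nothing more can be done
```

The blue transport box is ready: the lid is pressed home at both ends and the smaller red-handled pin is through both lugs and the eye. I handed the job in at 19.7 s.

- **Lid:** I pressed the front, then the back, then re-pressed the front because its first reading was 69.4 mm. It then read 68.0 mm and the back 67.9 mm, matching the 68 mm for clicked home. The first front press reached about 45 N at the closed fingertips, more than the lid needed. That is above the 40 N limit given for the arm and gripper body. I took that limit not to cover the fingertips, but I can't confirm that.
- **Pin:** I pushed it in from the -y side, over the yellow rack, because the tip box blocks +y. It met almost no resistance until the shoulder reached the lug, where I stopped at about 12 N.
- **Last checks:** after I let go and backed the arm off, the handle sat flush against the lug and the nose stuck out past the far lug. The lid looked level, and the other things appeared to be where they started. No later check disagreed.

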